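# Fetch the caliper out of a half-opening instrument drawer

## Task

Fetch the digital caliper from the grey instrument chest: pull the drawer out to its stop, then, since the drawer only comes half-way out and the caliper is longer than the opening, take the caliper by its black body and tilt it, jaws up first, to bring it out diagonally without forcing it against the chest. Finish with the caliper still in the gripper, held still in the air with every part of it more than a hand's breadth (10 cm) above the chest's top; leave the drawer open and everything else where it is.

Things in the scene. Friction and masses are not known exactly. Their poses are not given: they have to be found in the camera images.
- chest: Low grey sheet-steel instrument chest with one drawer, fixed to the table: 310 mm deep (its x axis), 230 mm wide (y), 98 mm high. Origin: centre of its underside, on the table. Its front, with the drawer, faces along its own -x. The closed flat top carries a thin black rubber mat; under the top's front edge (x = -155 mm) hangs a rail whose lower edge is 82 mm above the table.
- drawer (a joint): How far the drawer is out, m: 0 closed, grows as it slides along the chest's -x, stop at 0.150. It needs 2 N plus a little damping and stays where it is left. At the stop the opening between the drawer's front panel and the chest's rail is 150 mm long.
- drawer_inside (a point): On the drawer's floor (22 mm above the table), middle of the front panel's inner foot; moves with the drawer. The inside runs 280 mm from it along the chest's +x and is 208 mm wide. Side and back walls reach 62 mm, the front panel (10 mm thick) 80 mm above the table. A thin divider 22 mm high stands at chest y = +43 mm; the caliper lies on its -y side.
- drawer_handle (a point): Middle of the drawer's bow handle: a round 10 mm bar along the chest's y, 86 mm of it straight, 58 mm above the table, its centre 40 mm in front of the drawer's front face, so that a finger fits behind it from above. Moves with the drawer.
- caliper: Digital caliper, 235 mm long, under 0.25 kg, flat on the drawer's floor, jaws towards the drawer's front. Own axes: y along it (jaw end +127, tail end -108 mm), x across, z up; origin on its underside. Black housing: x -11 to 23, y 7 to 81, z 0 to 13 mm, centre of mass in it. Beam: x 2 to 18, z 4 to 8 mm, full length. Jaws: x -40 to 40, y 65 to 127, 4 mm thick.
- caliper_body (a point): Point to grip: middle of the black body's width (34 mm across), 6.5 mm above its underside, 40 mm from the origin towards the jaws. Clear of the jaws by 25 mm.
- caliper_jaws (a point): Middle of the caliper's jaw end.
- caliper_tail (a point): End of the caliper's beam away from the jaws.
- pencil: Red pencil, 195 mm long, in the narrow lane of the drawer beyond the divider; stays in the drawer. Origin on its underside.
- sanding_block: Cork sanding block, 122 x 63 x 37 mm, lying on the rear half of the chest's top. Origin: centre of its underside.
- test_piece: Flat chipboard test piece, 120 x 67 x 19 mm, on the table. Bystander.
- tape_measure: Yellow tape measure, 76 x 40 x 66 mm, on the table. Bystander.
- marker: White marker pen with a black cap, 140 mm long, 16 mm thick, on the table. Bystander.
- screw_tub: Small white tub of screws, 71 mm across, 50 mm high, on the table. Bystander, stands firm.

How it is judged:
By the outcome, as a careful person would: the job done as asked, in the order asked, and still so for the second after the job is handed in, while the arm keeps its last pose, push and grip.
It also fails if it takes over 64 s, if anything falls off the work surface, if the arm or the gripper's body presses on something with over 40 N, if the wrist force passes 120 N, or if a joint passes its speed limit or range.

## Robot

A 6-joint arm with a two-finger parallel gripper is mounted at the origin on a cart in front of the work surface, level with it; the furniture and walls round the work are solid. World frame = base frame: x ahead of the robot, y to its left, z up, the work surface at z = 0. Lengths are in m, angles in degrees, forces in N, time in s.
With the tool pointing down it reaches from about 0.425 to 0.95 m from the base axis. Payload 3.5 kg.
Tool frame: the origin (TCP) lies at the very end of the fingers, on their centre line; the grasp point (between the pads) lies 19 mm behind it; z points along the fingers, y is the line along which they close (so a half turn about z gives the same grasp; the last joint's range is limited). The gripper opens to 85 mm and grips with 20 to 120 N. Pads are 22 mm wide; open, the fingers measure 114 mm over their backs; the gripper's body (76 mm by 85 mm) begins 54 mm behind the grasp point. The pads swing forward as they close: fully open they stand 13 mm farther back than shut.
Start: joints at [-76.375, 16.404, 90.338, -0, 73.258, -8.594], TCP at [0.255, -0.625, 0.199] pointing down, gripper open.
Joint ranges: [-158.93, 158.93], [-51.34, 127.21], [12.03, 142.37], [-87.48, 267.48], [13.55, 161.25], [-162.69, 162.69]. Speed limits (degrees/s): [159.86, 159.86, 180, 180, 180, 180].

## Interface

Orientations are given as [roll, pitch, yaw] about the fixed x, y, z axes, in that order (R = Rz(yaw) Ry(pitch) Rx(roll)).
In Python, from workcell import bot, get_obs, grab_frame, ticket gives the robot as it stands. Calls block until the motion is done:
- bot.move_ptp(position, orientation): joint-space move of the TCP to a pose.
- bot.line_to(position, frame=None, feed=0.15, contact_N=None): straight line of the TCP; frame=None keeps the orientation; feed is the mean speed in m/s. With contact_N (N) it stops when the force on the tool has changed by that much, and returns True; else False.
- bot.goto_joints(angles): joint-space move.
- bot.set_gripper(opening, grip_force=None): finger opening in m; grip_force is the grip in N (None keeps the last); returns when the fingers have stopped.
- bot.wait(seconds).
- bot.solve_ik(position, orientation): joint angles nearest the present ones, or None.
- get_obs(): the state.
- grab_frame(name): name is "scene" or "side" or "wrist"; returns a dict with "pixels" (400x640x3 uint8, blue, green, red), "vertical_fov" (degrees; the focal length in pixels is half the picture's height over the tangent of half this angle, whatever the lens; pixels are square), "cx", "cy" (the principal point, pixels), "R" (3x3) and "t" (3): a world point X has camera coordinates R X + t; the wrist camera has in their place "mount" (4x4, takes a point from camera to tool coordinates, whose origin is the TCP and whose axes are the flange's). Camera axes: x right, y down, z forward; pixel columns grow to the right and rows downward; lengths in m; the calibration is good to about 2 mm. A picture is of the moment at which its call begins: read the wrist's pose just before it. There is no depth.
A pose or a line that the arm cannot do raises bot.PlanningError and nothing moves.
- ticket.job_done(): hands the job in; it is judged then, once.
The state is a dict: "clock": time; "joint_positions": joint angles; "joint_velocities": joint speeds; "joint_torque": joint torques, N m; "tool_pos": TCP position; "orientation": TCP orientation; "force": force on the tool from outside, world axes, zero at the start; "torque": the same for the moment, N m; "gripper_width": finger opening in m; "grip_force": force on a finger pad.
Only numpy, scipy, OpenCV 4.12 (cv2) and the standard library are available. Lean on these libraries where they do the work, as an engineer would, in place of code of your own. Each camera call takes 0.05 s, during which the arm holds its last target. There are 200 camera calls.

## Working session

There is one attempt and no reset: what is moved stays moved. The work goes in short steps, each a Python script; the robot and the scene stay as the last script left them, time stands still between calls to the robot, and variables do not carry over. Pictures are saved under pics/ and viewed, at most 10 in all, crops included, and the job is handed in when it is done.

```bash
mkdir -p pics; ls
cat > h.py <<'E'
import numpy as np, cv2
from workcell import bot, get_obs, grab_frame, ticket
from scipy.spatial.transform import Rotation as Ro
def rot(o): return Ro.from_euler('xyz',o,degrees=True).as_matrix()
def ray(f,uv,o=None):
    F=200/np.tan(np.radians(f["vertical_fov"])/2)
    d=np.array([(uv[0]-f["cx"])/F,(uv[1]-f["cy"])/F,1])
    if "mount" in f and f["mount"] is not None:
        M=np.array(f["mount"]);R=rot(o["orientation"])
        return R@M[:3,3]+np.array(o["tool_pos"]), R@M[:3,:3]@d
    R=np.array(f["R"]);t=np.array(f["t"]); return -R.T@t, R.T@d
def onz(f,uv,z,o=None):
    c,d=ray(f,uv,o); return c+d*(z-c[2])/d[2]
def proj(f,X):
    F=200/np.tan(np.radians(f["vertical_fov"])/2)
    p=np.array(f["R"])@X+np.array(f["t"]); return p[:2]/p[2]*F+[f["cx"],f["cy"]]
E
python3 - <<'E'
from h import *
o=get_obs();print(o)
for n in ["scene","side","wrist"]:
    f=grab_frame(n);cv2.imwrite(f"pics/{n}0.png",f["pixels"]);print(n,{k:np.round(v,3).tolist() for k,v in f.items() if k!="pixels"})
E
```

```text
pics
{'clock': 0.0, 'joint_positions': array([-7.63760984e+01,  1.64544981e+01,  9.04236183e+01, -2.44307020e-04,
        7.32584478e+01, -8.59584819e+00]), 'joint_velocities': array([-0.02178768, -0.12713588,  0.05891487,  0.00491297,  0.08897521,
        0.02481591]), 'joint_torque': array([ 1.95426233e-03, -4.05980480e+01, -2.92623639e+01, -1.99525670e-05,
        5.83407222e-03, -4.02653015e-06]), 'tool_pos': array([ 0.25509178, -0.62414303,  0.19722731]), 'orientation': array([-1.79864935e+02, -2.01802102e-02,  2.22197966e+01]), 'force': array([ 0.11758851, -0.57914994,  0.21149391]), 'torque': array([0.00323182, 0.03458949, 0.01882779]), 'grip_force': 0.0, 'gripper_width': 0.08526259471704742}
scene {'vertical_fov': 48.568, 'cx': 323.716, 'cy': 198.221, 'R': [[-0.429, -0.903, 0.007], [-0.48, 0.221, -0.849], [0.766, -0.367, -0.528]], 't': [0.216, 0.299, 0.91]}
side {'vertical_fov': 52.222, 'cx': 319.917, 'cy': 207.011, 'R': [[-0.93, -0.367, -0.002], [-0.241, 0.614, -0.752], [0.277, -0.699, -0.659]], 't': [0.448, 0.179, 1.298]}
wrist {'vertical_fov': 69.554, 'cx': 320.02, 'cy': 194.705, 'mount': [[0.001, -0.961, -0.278, 0.07], [1.0, 0.001, 0.0, -0.0], [0.0, -0.278, 0.961, -0.176], [0.0, 0.0, 0.0, 1.0]]}
```

View pics/scene0.png

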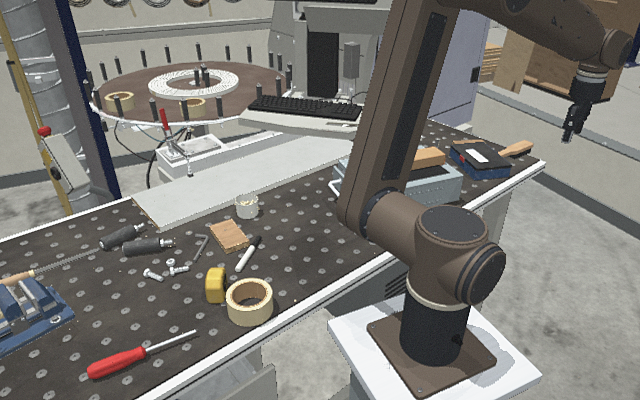

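View pics/side0.png

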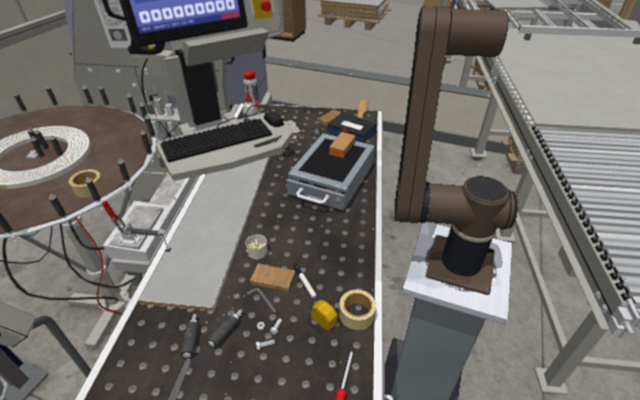

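The side view shows the chest around (332,165), with its handle at about (313,197) on the front side and the cork block at (343,143). Next I'll enlarge the chest region to pick corners.

Run:
```python
from h import *
f=grab_frame("side")
c=f["pixels"][95:225,270:400];cv2.imwrite("pics/crop1.png",cv2.resize(c,None,fx=4.6,fy=4.6,interpolation=cv2.INTER_CUBIC))
for n,uv,z in [("FL",(288,180),.098),("FR",(345,207),.098),("BR",(376,147),.098),("BL",(322,134),.098),("handle",(313,197),.058)]: print(n,onz(f,uv,z).round(3))
```

```text
FL [ 0.636 -0.08   0.098]
FR [ 0.398 -0.015  0.098]
BR [ 0.401 -0.404  0.098]
BL [ 0.637 -0.418  0.098]
handle [ 0.535 -0.069  0.058]
```

View pics/crop1.png

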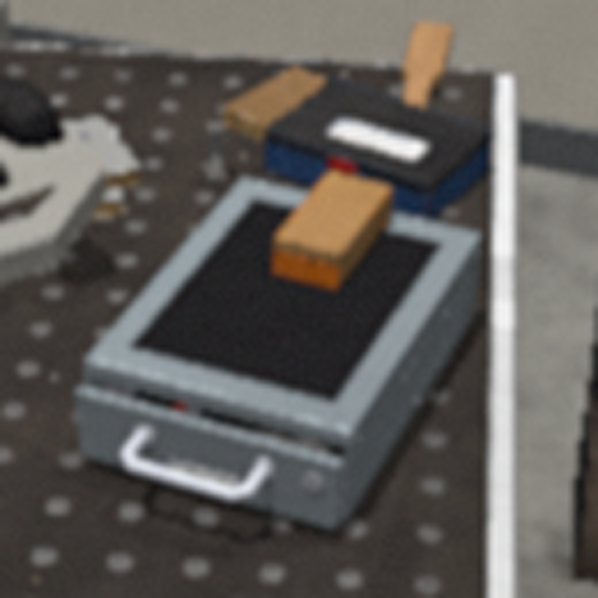

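The crop shows the top corners at crop px (85,357), (350,428), (480,235), (245,180), the handle bar running from (130,460) to (245,490), and the front facing world +y. I'll fit a pose, then look from above with the wrist camera.

Run:
```python
from h import *
f=grab_frame("side")
q=[onz(f,(270+u/4.6,95+v/4.6),.098)[:2] for u,v in [(85,357),(350,428),(480,235),(245,180)]]
# chest coords: front x=-155. facing chest from its front (seen by viewer) left = chest +y?? front dir -x, viewer's left when looking along +x is +y
m=np.array([[-.155,.115],[-.155,-.115],[.155,-.115],[.155,.115]]);q=np.array(q);print(q.round(3))
a=m-m.mean(0);b=q-q.mean(0);H=a.T@b;th=np.arctan2(H[0,1]-H[1,0],H[0,0]+H[1,1]);R=np.array([[np.cos(th),-np.sin(th)],[np.sin(th),np.cos(th)]])
c=q.mean(0);print("c",c,"yaw",np.degrees(th));print((m@R.T+c-q).round(3))
hs=[onz(f,(270+u/4.6,95+v/4.6),.06) for u,v in [(130,455),(255,488)]];print(hs, (R@[-.195-0,0]+c))
h=R@[-.195,0]+c
# wrist view above front of chest; tool x is camera offset direction
for yaw in (th*180/np.pi, th*180/np.pi+180, th*180/np.pi+90, th*180/np.pi-90):
    p=R@[-.1,0]+c
    s=bot.solve_ik([p[0],p[1],.32],[180,0,yaw]);print(yaw,None if s is None else np.round(s))
```

```text
[[ 0.653 -0.121]
 [ 0.427 -0.112]
 [ 0.409 -0.408]
 [ 0.632 -0.419]]
c [ 0.5301691  -0.26501493] yaw -93.36251279562643
[[ 0.001  0.004]
 [-0.003  0.009]
 [-0.002 -0.005]
 [ 0.004 -0.008]]
[array([ 0.59005713, -0.06317836,  0.06      ]), array([ 0.48495714, -0.06172347,  0.06      ])] [ 0.54160648 -0.07035064]
-93.36251279562643 [-27.  -2.  98.  -0.  84. 156.]
86.63748720437357 [-27.  -2.  98.   0.  84. -24.]
-3.3625127956264294 [-27.  -2.  98.  -0.  84.  66.]
-183.36251279562643 [ -27.   -2.   98.    0.   84. -114.]
```

Run:
```python
from h import *
bot.move_ptp([.40,-.45,.36],[180,0,-3.4+90]) if bot.solve_ik([.40,-.45,.36],[180,0,86.6]) is not None else print("skip")
bot.move_ptp([.538,-.08,.30],[180,0,86.6]);bot.wait(.3)
o=get_obs();f=grab_frame("wrist");cv2.imwrite("pics/w1.png",f["pixels"]);np.savez("w1.npz",p=o["tool_pos"],r=o["orientation"])
print(o["clock"],o["tool_pos"],o["orientation"])
```

```text
3.1083 [ 0.53801501 -0.08069379  0.30004346] [1.79996504e+02 2.99967794e-03 8.65348636e+01]
```

View pics/w1.png

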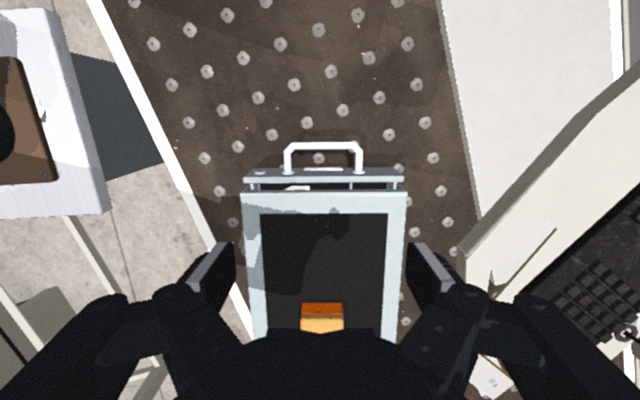

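The wrist picture shows the handle bar from (286,146) to (361,146), the chest top's front edge from (241,193) to (407,190), and the drawer slightly ajar or closed behind the rail.

Run:
```python
from h import *
f=grab_frame("wrist");d=np.load("w1.npz");o=dict(tool_pos=d["p"],orientation=d["r"])
g=cv2.imread("pics/w1.png")
roi=g[138:156,295:352].min(2); ys,xs=np.nonzero(roi>190); k=np.polyfit(xs+295,ys+138,1)
a=onz(f,(295,np.polyval(k,295)),.060,o);b=onz(f,(352,np.polyval(k,352)),.060,o);c=onz(f,(323.3,np.polyval(k,323.3)),.060,o)
e=[onz(f,p,.098,o) for p in [(241,193),(407,190)]]
print(len(xs),a,b,c,"bar ang",np.degrees(np.arctan2(*(b-a)[1::-1])));print(e, np.degrees(np.arctan2(*(e[1]-e[0])[1::-1])),np.mean(e,0))
```

```text
389 [ 0.50294956 -0.0547568   0.06      ] [ 0.58443553 -0.05901364  0.06      ] [ 0.54341049 -0.05687049  0.06      ] bar ang -2.9904269597286484
[array([ 0.42761019, -0.11062949,  0.098     ]), array([ 0.65340501, -0.11980602,  0.098     ])] -2.327275792731793 [ 0.5405076  -0.11521775  0.098     ]
```

Run:
```python
from h import *
P=np.array([.5434,-.0575]);u=np.array([np.cos(np.radians(87)),np.sin(np.radians(87))])
bot.set_gripper(.036,25)
bot.move_ptp([*P,.14],[180,0,-3])
print(bot.line_to([*P,.041],feed=.08,contact_N=6), get_obs()["tool_pos"])
bot.set_gripper(.0,25);o=get_obs();print(o["gripper_width"],o["grip_force"],o["force"],o["clock"])
p0=o["tool_pos"]
hit=bot.line_to([*(p0[:2]+u*.165),p0[2]],feed=.06,contact_N=14)
o=get_obs();print(hit,o["tool_pos"],np.linalg.norm((o["tool_pos"]-p0)[:2]),o["force"],o["clock"],o["gripper_width"])
```

```text
False [ 0.54397703 -0.05764986  0.04169772]
-0.00018175610180312977 0.0 [-0.36700212 -0.9024803   0.66508549] 6.9917
False [0.5520325  0.10712336 0.04105437] 0.1648612351237862 [-0.53181303 -0.39783711 -0.45957386] 9.8917 -0.00013207274995519019
```

The fingers closed fully, so I missed the bar; I'll look again.

Run:
```python
from h import *
bot.line_to([.552,.107,.20],feed=.2)
bot.set_gripper(.085)
bot.move_ptp([.545,-.03,.26],[180,0,87]);bot.wait(.3)
o=get_obs();f=grab_frame("wrist");cv2.imwrite("pics/w2.png",f["pixels"]);np.savez("w2.npz",p=o["tool_pos"],r=o["orientation"]);print(o["clock"],o["tool_pos"])
cv2.imwrite("pics/s2.png",grab_frame("side")["pixels"])
```

```text
13.5167 [ 0.5449988  -0.02981069  0.25990812]
```

View pics/w2.png

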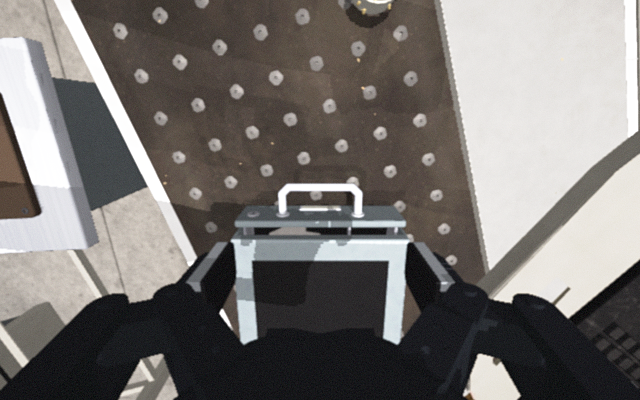

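Run:
```python
from h import *
f=grab_frame("wrist");d=np.load("w2.npz");o=dict(tool_pos=d["p"],orientation=d["r"])
for uv,z in [((288,187),.06),((354,187),.06),((321,187),.06),((232,240),.098),((410,238),.098),((235,226),.08),((405,223),.08),((235,208),.08),((405,206),.08)]: print(uv,z,onz(f,uv,z,o).round(4))
s=grab_frame("side");c,dd=ray(f,(321,187),o)
for z in (.06,.08,.1): print(z,proj(s,onz(f,(321,187),z,o)))
im=cv2.imread("pics/s2.png");cv2.imwrite("pics/s2c.png",cv2.resize(im[150:230,260:380],None,fx=6,fy=6,interpolation=cv2.INTER_CUBIC))
```

```text
(288, 187) 0.06 [ 0.4997 -0.0549  0.06  ]
(354, 187) 0.06 [ 0.5885 -0.0595  0.06  ]
(321, 187) 0.06 [ 0.5441 -0.0572  0.06  ]
(232, 240) 0.098 [ 0.4274 -0.1114  0.098 ]
(410, 238) 0.098 [ 0.6546 -0.1202  0.098 ]
(235, 226) 0.08 [ 0.4277 -0.0996  0.08  ]
(405, 223) 0.08 [ 0.6529 -0.1068  0.08  ]
(235, 208) 0.08 [ 0.431  -0.0745  0.08  ]
(405, 206) 0.08 [ 0.6522 -0.0831  0.08  ]
0.06 [309.4170995  197.90804783]
0.08 [308.69188861 194.41608768]
0.1 [307.94948655 190.84135041]
```

View pics/s2c.png

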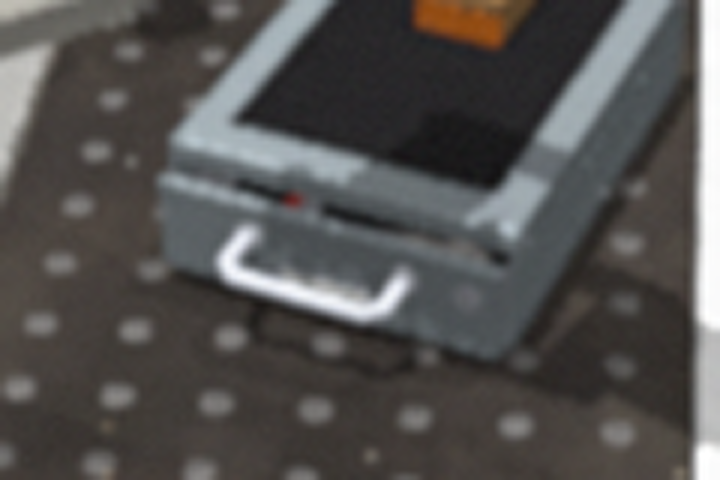

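The side crop puts the bar middle at crop (298,292), i.e. full-frame px (309.7,198.7), which agrees with the wrist estimate (0.544,-0.057,0.058). The drawer hasn't moved. I'll go in deeper, hook it, and check the force and a picture.

Run:
```python
from h import *
P=np.array([.544,-.060]);u=np.array([np.cos(np.radians(87)),np.sin(np.radians(87))])
bot.set_gripper(.036,25);print(get_obs()["gripper_width"])
bot.move_ptp([*P,.12],[180,0,-3])
print(bot.line_to([*P,.030],feed=.08,contact_N=6), get_obs()["tool_pos"])
cv2.imwrite("pics/w3.png",grab_frame("wrist")["pixels"])
h=bot.line_to([*(P+u*.03),.030],feed=.03,contact_N=10);o=get_obs();print(h,o["tool_pos"],o["force"],o["clock"])
cv2.imwrite("pics/w4.png",grab_frame("wrist")["pixels"])
a=np.hstack([cv2.resize(cv2.imread(f"pics/w{i}.png"),(400,250)) for i in (3,4)]);cv2.imwrite("pics/w34.png",a)
```

```text
0.0361651419261654
False [ 0.54460482 -0.06017305  0.03068736]
False [ 0.54561482 -0.0301752   0.03002954] [ 0.73091348  0.78423408 -0.27124162] 18.0833
```

View pics/w34.png

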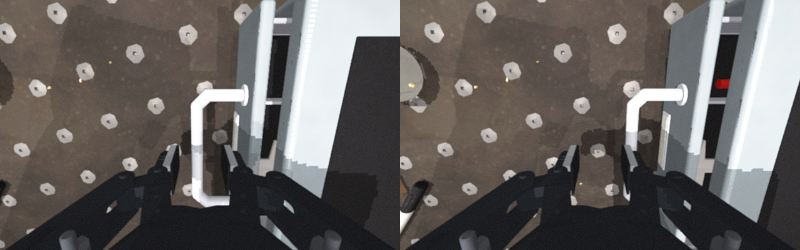

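The left frame shows the bar between the fingers. The right frame shows the rear finger against the bar and the drawer sliding out, so hooking works and I'll continue to the stop.

Run:
```python
from h import *
P=np.array([.544,-.060]);u=np.array([np.cos(np.radians(87)),np.sin(np.radians(87))])
h=bot.line_to([*(P+u*.19),.030],feed=.06,contact_N=14);o=get_obs();p=o["tool_pos"];print(h,p,o["force"],o["clock"])
q=p[:2]-u*.005
bot.line_to([*q,.030],feed=.1);bot.line_to([*q,.20],feed=.2);bot.set_gripper(.06)
C=np.array([.535,-.04])
bot.move_ptp([*C,.26],[180,0,87]);bot.wait(.3)
o=get_obs();f=grab_frame("wrist");cv2.imwrite("pics/w5.png",f["pixels"]);np.savez("w5.npz",p=o["tool_pos"],r=o["orientation"]);print(o["clock"],o["tool_pos"])
```

```text
False [0.55396492 0.1295775  0.03001537] [ 0.08419487 -0.10075242 -0.0221436 ] 20.95
24.5 [ 0.53499749 -0.03981097  0.25990909]
```

View pics/w5.png

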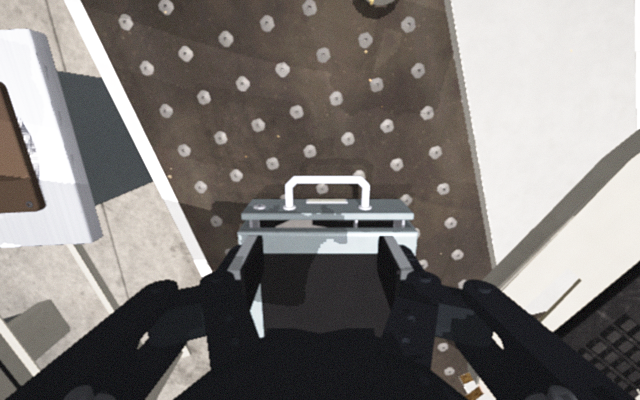

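The drawer is still closed: the handle bar is at row 181 and the chest edge at row 233. The fingertips' apparent separation in these pictures puts them about 35 mm short of the reported TCP, so they passed over the bar. I'll probe the bare table to measure the offset.

Run:
```python
from h import *
bot.set_gripper(.036,25)
bot.move_ptp([.546,.0,.04],[180,0,-3])
try:
    h=bot.line_to([.546,.0,-.05],feed=.05,contact_N=6)
except bot.PlanningError as e: print("plan",e); h=None
o=get_obs();print(h,o["tool_pos"],o["force"],o["clock"])
bot.line_to([.546,.0,.04],feed=.2)
```

```text
True [ 5.46240963e-01  1.89012465e-04 -3.36626734e-02] [-0.31056103  0.20097048  4.05470809] 27.7
```

Confirmed: the real fingertips are about 33 mm above the reported TCP at this opening. I'll correct for it and pull the drawer.

Run:
```python
from h import *
P=np.array([.544,-.058]);u=np.array([np.cos(np.radians(87)),np.sin(np.radians(87))])
bot.line_to([.546,0,.05],feed=.3);bot.line_to([*P,.05],feed=.2)
print(bot.line_to([*P,.006],feed=.08,contact_N=6), get_obs()["tool_pos"])
h=bot.line_to([*(P+u*.20),.006],feed=.08,contact_N=14);o=get_obs();p=o["tool_pos"];print(h,p,(p[:2]-P)@u,o["force"],o["clock"])
if h:
    q=p[:2]-u*.008
    bot.line_to([*q,.006],feed=.1);bot.line_to([*q,.10],feed=.3)
    bot.move_ptp([.535,.03,.25],[180,0,87]);bot.wait(.2)
    o=get_obs();f=grab_frame("wrist");cv2.imwrite("pics/w6.png",f["pixels"]);np.savez("w6.npz",p=o["tool_pos"],r=o["orientation"]);print(o["clock"],o["tool_pos"])
```

```text
False [ 0.54408561 -0.05796997  0.00580951]
True [0.55204007 0.09684939 0.00589885] 0.15505795772902292 [ 0.4369489  -4.2311187   2.78526268] 31.3667
33.775 [0.53480808 0.03016463 0.24937186]
```

```bash
ls -la pics
```

```text
total 5512
drwxr-xr-x 2 agent agent   4096 Nov 30 11:17 .
drwxr-xr-x 3 agent agent   4096 Nov 30 11:17 ..
-rw-r--r-- 1 agent agent 376990 Nov 30 11:11 crop1.png
-rw-r--r-- 1 agent agent 438850 Nov 30 11:14 s2.png
-rw-r--r-- 1 agent agent 318526 Nov 30 11:14 s2c.png
-rw-r--r-- 1 agent agent 485162 Nov 30 11:11 scene0.png
-rw-r--r-- 1 agent agent 435924 Nov 30 11:11 side0.png
-rw-r--r-- 1 agent agent 466178 Nov 30 11:13 w1.png
-rw-r--r-- 1 agent agent 458445 Nov 30 11:14 w2.png
-rw-r--r-- 1 agent agent 455184 Nov 30 11:15 w3.png
-rw-r--r-- 1 agent agent 340779 Nov 30 11:15 w34.png
-rw-r--r-- 1 agent agent 458630 Nov 30 11:15 w4.png
-rw-r--r-- 1 agent agent 452459 Nov 30 11:15 w5.png
-rw-r--r-- 1 agent agent 472469 Nov 30 11:17 w6.png
-rw-r--r-- 1 agent agent 449646 Nov 30 11:11 wrist0.png
```

View pics/w6.png

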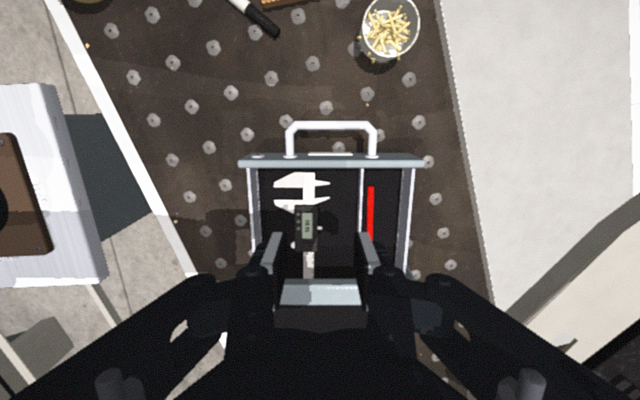

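The drawer is open. The caliper's jaws span columns 273–329 and rows 173–210, its black body columns 294–320 and rows 206–250, and its beam sits at (309,265). The rail edge is at row 282, and the red pencil stays beyond the divider at column 362.

Run:
```python
from h import *
f=grab_frame("wrist");d=np.load("w6.npz");o=dict(tool_pos=d["p"],orientation=d["r"])
W=lambda uv,z: onz(f,uv,z,o)[:2].round(4)
for n,uv,z in [("jawend",(303,173),.028),("jawL",(273,186),.028),("jawR",(329,183),.028),("hL",(294,228),.035),("hR",(320,228),.035),("hTop",(308,206),.035),("hBot",(308,250),.035),("beam265",(309,265),.03),("beam180",(309,172),.03),("panelback",(330,166),.08),("panelinnerfoot",(330,169),.022),("rail",(320,282),.098),("divider",(362,200),.044),("handle",(331,125),.06)]: print(n,W(uv,z))
g=cv2.imread("pics/w6.png")
for r in (215,222,236,244,258,265,272): print(r,g[r,286:330:2].max(1).tolist())
print("col303",g[160:182,300].max(1).tolist())
```

```text
jawend [0.5093 0.0188]
jawL [0.4654 0.0022]
jawR [0.5452 0.0025]
hL [ 0.4912 -0.0607]
hR [ 0.5291 -0.0626]
hTop [ 0.5137 -0.028 ]
hBot [ 0.5094 -0.097 ]
beam265 [ 0.5089 -0.125 ]
beam180 [0.5179 0.0202]
panelback [0.5463 0.0365]
panelinnerfoot [0.5476 0.0214]
rail [ 0.5266 -0.1115]
divider [ 0.5895 -0.0201]
handle [0.5501 0.0838]
215 [25, 27, 29, 27, 33, 68, 88, 59, 130, 162, 163, 161, 162, 104, 41, 48, 33, 22, 26, 25, 30, 32]
222 [16, 24, 23, 22, 24, 69, 102, 64, 134, 155, 118, 116, 162, 105, 46, 44, 16, 23, 26, 30, 34, 20]
236 [22, 26, 35, 29, 30, 47, 52, 46, 124, 163, 165, 162, 158, 91, 39, 39, 43, 42, 40, 44, 38, 37]
244 [17, 20, 96, 227, 176, 38, 45, 44, 41, 43, 41, 45, 49, 48, 76, 72, 35, 43, 45, 37, 44, 36]
258 [21, 18, 21, 13, 16, 24, 21, 19, 42, 141, 201, 233, 235, 228, 91, 28, 39, 31, 35, 29, 33, 31]
265 [21, 21, 15, 24, 20, 22, 17, 17, 44, 141, 150, 236, 237, 233, 82, 30, 26, 30, 33, 35, 34, 34]
272 [21, 18, 13, 22, 22, 24, 22, 22, 45, 141, 137, 142, 139, 121, 45, 20, 24, 27, 18, 16, 19, 27]
col303 [169, 191, 208, 200, 207, 199, 193, 143, 71, 22, 17, 87, 210, 254, 254, 251, 251, 249, 249, 249, 250, 250]
```

```bash
cat > go.py <<'E'
from h import *
import sys
az=np.radians(-3);a=np.array([np.cos(az),np.sin(az),0]);jd=np.array([-np.sin(az),np.cos(az),0])
RT=lambda deg: Ro.from_rotvec(a*np.radians(deg)).as_matrix()
eul=lambda R: Ro.from_matrix(R).as_euler('xyz',degrees=True)
R0=RT(-12)@rot([180,0,87]);zt=R0[:,2]
G=np.array([.508,-.067,0.022])
tip=lambda h: G+[0,0,h]+zt*.035
bot.set_gripper(.047,25)
bot.move_ptp(tip(.075),eul(R0))
bot.line_to(tip(.022),feed=.12)
h=bot.line_to(tip(-.012),feed=.03,contact_N=5)
o=get_obs();p=o["tool_pos"];print("floor",h,p,(p-tip(0))[2],o["force"],o["clock"])
if not h or abs((p-tip(0))[2])>.009: print("unexpected"); sys.exit()
p=np.array([*tip(0)[:2],p[2]+.0035]);bot.line_to(p,feed=.05)
bot.set_gripper(.0,60);o=get_obs();print(o["gripper_width"],o["grip_force"],o["force"],o["clock"])
if not .029<o["gripper_width"]<.040: sys.exit()
R0=rot(o["orientation"]);p0=np.array(o["tool_pos"])
piv=np.array([G[0],G[1],.026])-jd*.148
def go(deg,off,feed,c=12):
    Q=RT(deg);off=np.array(off)
    h=bot.line_to(piv+Q@(p0-piv)+off,eul(Q@R0),feed=feed,contact_N=c)
    o=get_obs();print(deg,h,o["tool_pos"].round(3),o["force"].round(1),o["gripper_width"].round(4),round(o["clock"],1))
    if h: sys.exit()
up=np.array([0,0,.005])
go(0,up,.03)
for d in (6,12,18): go(d,up,.05)
s=RT(18)@jd
go(18,up+s*.145,.08)
go(18,up+s*.145+[0,0,.24],.15)
bot.wait(.5);o=get_obs();print(o["tool_pos"],o["force"],o["gripper_width"],o["grip_force"],o["clock"])
f=grab_frame("side");cv2.imwrite("pics/end.png",cv2.resize(f["pixels"][60:240,240:420],None,fx=3.2,fy=3.2))
E
python3 go.py
```

```text
floor True [ 0.50747246 -0.07448776 -0.01100351] 0.0012316607124575954 [-1.3631346   0.23468428  5.74665474] 36.325
0.032225446574424596 60.56611776351929 [-0.81084134 -0.26902833  1.22019666] 36.8417Traceback (most recent call last):
  File "go.py", line 26, in <module>
    go(0,up,.03)
    ~~^^^^^^^^^^
  File "go.py", line 23, in go
    o=get_obs();print(deg,h,o["tool_pos"].round(3),o["force"].round(1),o["gripper_width"].round(4),round(o["clock"],1))
                                                                       ^^^^^^^^^^^^^^^^^^^^^^^^
AttributeError: 'float' object has no attribute 'round'
```

```bash
python3 - <<'E'
s=open('go.py').read()
s=s.replace('o["gripper_width"].round(4)','round(o["gripper_width"],4)')
i=s.index("bot.set_gripper(.047");j=s.index("R0=rot(o[")
s=s[:i]+'o=get_obs();print(o["force"],o["gripper_width"],o["clock"])\nif o["gripper_width"]<.029: sys.exit()\n'+s[j:]
s=s.replace('p0=np.array(o["tool_pos"])','p0=np.array(o["tool_pos"])-[0,0,.005]').replace("go(0,up,.03)\n","")
open('go2.py','w').write(s)
E
python3 go2.py
```

```text
[ 0.49067765  0.42327929 -1.82003425] 0.03245927320764226 37.1583
6 False [ 0.507 -0.072  0.012] [ 0.8 -0.4 -2. ] 0.0324 37.6
12 False [ 0.507 -0.07   0.027] [-0.4  0.  -1.3] 0.0323 38.1
18 False [ 0.507 -0.071  0.042] [ 0.7 -0.7 -1.8] 0.0321 38.5
18 False [0.515 0.067 0.087] [ 0.2 -0.1 -1.5] 0.0324 40.5
18 False [0.514 0.067 0.326] [-0.5  0.1 -2. ] 0.0322 42.2
[0.51488616 0.0670279  0.32732226] [-0.48159682 -0.42165036 -1.70102097] 0.0320704790898978 60.199434757232666 42.7167
```

View pics/end.png

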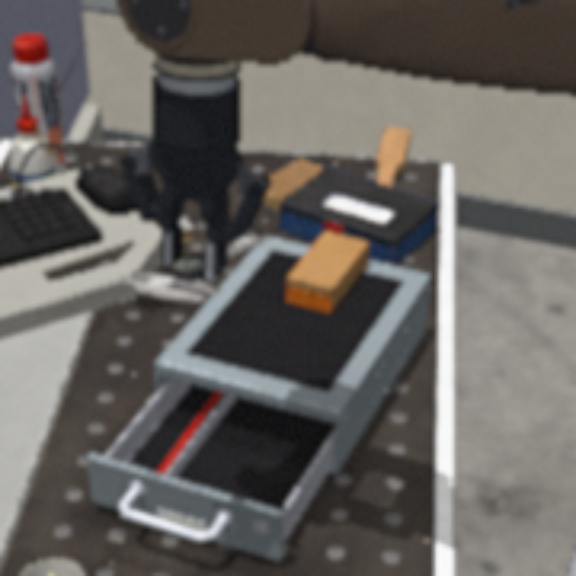

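The picture shows the caliper held in the air in the gripper (jaws near crop px (175,285)). The drawer is open with the pencil still inside at about (190,430), and the cork block is in place. I'll hand in.

```bash
python3 -c "
from h import *
print(ticket.job_done())"
```

```text
the job is handed in; nothing more can be done
None
```

The job is handed in: the drawer is pulled to its stop and left open, and the caliper came out diagonally, jaws up, with no contact sensed. It is held still, its lowest point about 0.2 m above the chest top (computed from the arm's pose), at about 43 s of the 64 s allowed.

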